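# Put the spice jars away behind the rack's rail

## Robot

A 7-joint arm with a two-finger parallel gripper is mounted at the origin on the work surface; the furniture and walls round the work are solid. World frame = base frame: x ahead of the robot, y to its left, z up, the work surface at z = 0. Lengths are in mm, angles in rad, forces in N, time in s.
With the tool pointing down it reaches from about 400 to 850 mm from the base axis. Payload 4.5 kg.
Tool frame: the origin (TCP) lies at the very end of the fingers, on their centre line; the grasp point (between the pads) lies 19 mm behind it; z points along the fingers, y is the line along which they close (so a half turn about z gives the same grasp; the last joint's range is limited). The gripper opens to 85 mm and grips with 20 to 120 N. Pads are 22 mm wide; open, the fingers measure 114 mm over their backs; the gripper's body (76 mm by 85 mm) begins 54 mm behind the grasp point. The pads swing forward as they close: fully open they stand 13 mm farther back than shut.
Start: joints at [1.369, 0.689, -0.195, 1.565, 0.157, 0.902, -0.215], TCP at [146.041, -607.722, 231.317] pointing down, gripper open.
Joint ranges: [-3.01, 3.01], [-0.46, 2.08], [-1.47, 1.51], [0.13, 2.56], [-1, 4.14], [0.04, 2.09], [-2.66, 2.66]. Speed limits (rad/s): [2.57, 2.57, 3.14, 3.14, 3.14, 3.14, 3.14].

## Interface

Orientations are given as a rotation vector (axis times angle).
In Python, from station import sensors, cams, env gives the robot as it stands.
- The arm moves only by the shell command python3 -m creep 'ROWS' [FORCE]. ROWS is JSON, a list of rows, each a list of 3 entries, a list of its own where there are three numbers: the opening, from 0 (shut) to 1 (fully open), then the shift along the tool's x, y, z in mm, then the turn about the tool's z in degrees. In form: [[hand, [dx, dy, dz], roll], ...]. A call has 1 to 20 rows; each row shifts and turns the commanded pose from where the row before left it, along the tool's axes as they then stand; what a row does not reach is not made up. A row lasts 1/8 s, in which the tool goes at most 62.5 mm and 10.7 degrees, less where a joint would pass 70% of its speed; a pose out of reach is approached as far as the arm can. A call is refused whole if a number of a shift passes 62.5 or a number of a turn 10.7, either way. A call with a gripper value outside its range is refused whole. The fingers move at their own pace and stop on an object; FORCE is the grip in N (left out, the last holds). Time passes only in rows, so rows that do not move let the fingers close. It gives the time, the measured TCP pose, the force, the opening and the grip force at its end, in the units of the state.
- sensors.get_obs(): the state, without advancing time (a new reading comes with each control period).
- cams.read_camera(name): name is "scene" or "side" or "wrist"; returns the picture (420x560x3 uint8, red, green, blue); there is no depth.
- cams.camera_info(name): a dict with "mtx" (3x3 intrinsics, pixels), "R" (3x3) and "t" (3): a world point X has camera coordinates R X + t. Camera axes: x right, y down, z forward; pixel columns grow to the right and rows downward; lengths in mm; the calibration is good to about 2 mm. A picture is of the moment at which its call begins: read the wrist's pose just before it. camera_info takes no time and is no camera call; for the wrist camera it gives the pose at the moment of the call.
- env.finish_job(): hands the job in; it is judged then, once.
The state is a dict: "time_s": time; "joints": joint angles; "qd": joint speeds; "joint_torque": joint torques, N m; "tool_pos": TCP position; "orientation": TCP orientation; "force": force on the tool from outside, world axes, zero at the start; "ft_torque": the same for the moment, N m; "width": finger opening in mm; "grasp_force": force on a finger pad.
Only numpy, scipy, OpenCV 4.12 (cv2) and the standard library are available. Lean on these libraries where they do the work, as an engineer would, in place of code of your own. Each camera call takes 0.05 s, during which the arm holds its last target. There are 200 camera calls.

## Task

Put away in the rack the two spice jars that stand out in the open on the worktop (not those by the oil bottle in the far corner): lift each one over the front rail of the lower shelf and stand it upright in the middle of one of the two empty cork discs there, one jar on each disc (either jar on either disc). Set them down gently instead of letting them fall in, and leave the little brown bottle in the rack and everything else where it stands.

Things in the scene. Friction and masses are not known exactly. Their poses are not given: they have to be found in the camera images.
- rack: Fixed two-tier wooden spice rack, 306 mm wide, at the robot's left, its open front turned to the right (-y) and partly to the robot. Origin at worktop height under the middle of its back panel's front face; x into the rack, y along it, z up. Lower shelf: floor 20 mm above the worktop, 72 mm deep from back panel (x=0) to rail. Standing places at x=-36, y=-88, 0, 88 mm: two have a cork disc, the brown bottle has the third. A salt box and candle, fixed on top, reach z=274 mm.
- rail_mid (a point): Middle of the top of the front rail (lip board and steel bar, 8 mm thick), 54 mm above the worktop, 34 mm above the shelf floor, 76 mm in front of the back panel. The rail runs 286 mm along the rack's y. Low side cheeks, y = +-138 mm, are as high; behind x=0 they are full height.
- deck_edge (a point): Middle of the lower front edge of the upper board, 195 mm above the worktop, 30 mm in front of the back panel. The board is 12 mm thick, 306 mm wide, 95 mm deep. It overhangs the rear of the jars' places, so a hand coming straight down hits it: come in slanting from the rack's open front.
- disc0: Fixed round cork disc, 62 mm across, 3 mm thick, on the floor of the rack's lower shelf. Origin at the centre of its underside (20 mm above the worktop; its top is 23 mm above the worktop). z up.
- disc1: The other cork disc, the same size; origin likewise.
- jar_tall: Loose spice jar with a red cap, upright cylinder 45 mm across, 106 mm tall, about 0.11 kg (varies). Stands upright in the open on the worktop (a jar like it by the oil bottle is no part of the task). Origin at the centre of its underside, z up along it.
- jar_short: Loose spice jar with a white cap, upright cylinder 47 mm across, 98 mm tall, about 0.11 kg (varies). Stands upright in the open on the worktop (a jar like it by the oil bottle is no part of the task). Origin at the centre of its underside, z up along it.
- bottle: Loose brown dropper bottle, 34 mm across, 102 mm tall, standing in the third place of the rack's lower shelf. Leave it. Origin at the centre of its underside.
- timer: Loose round white egg timer, 63 mm across, 48 mm tall, on the worktop. Leave it. Origin at the centre of its underside.
- garlic: Loose garlic bulb, 56 mm across, 56 mm tall, on the worktop. Leave it. Origin at the centre of its underside.
- tomato: Loose small tomato, 57 mm across, 62 mm tall, on the worktop. Leave it. Origin at the centre of its underside.
Things that resemble listed ones, but are neither listed nor needed, are in the scene too. What is shaped like the jar_tall but blue is not meant.

How it is judged (in metres and radians):
On the way:
1. one jar stands released, upright and at rest on a cork disc behind the rail (((horizontal distance between jar_tall and disc0 below 0.016 m and z of jar_tall in the frame of disc0 between -0.003 and 0.009 m and angle between jar_tall's own z axis and vertical below 0.1 rad and linear speed of jar_tall below 0.03 m/s and contact force between jar_tall and the arm below 0.1 N) or (horizontal distance between jar_tall and disc1 below 0.016 m and z of jar_tall in the frame of disc1 between -0.003 and 0.009 m and angle between jar_tall's own z axis and vertical below 0.1 rad and linear speed of jar_tall below 0.03 m/s and contact force between jar_tall and the arm below 0.1 N) or (horizontal distance between jar_short and disc0 below 0.016 m and z of jar_short in the frame of disc0 between -0.003 and 0.009 m and angle between jar_short's own z axis and vertical below 0.1 rad and linear speed of jar_short below 0.03 m/s and contact force between jar_short and the arm below 0.1 N) or (horizontal distance between jar_short and disc1 below 0.016 m and z of jar_short in the frame of disc1 between -0.003 and 0.009 m and angle between jar_short's own z axis and vertical below 0.1 rad and linear speed of jar_short below 0.03 m/s and contact force between jar_short and the arm below 0.1 N))), for 0.2 s.
At the end, for the whole second after the job is handed in: Each cork disc behind the rail carries one of the two jars, standing on it upright (within 0.1 rad), centred within 16 mm, released and at rest (((horizontal distance between jar_tall and disc0 below 0.016 m and z of jar_tall in the frame of disc0 between -0.003 and 0.009 m and angle between each of jar_tall, jar_short's own z axis and vertical below 0.1 rad and linear speed of each of jar_tall, jar_short below 0.03 m/s and horizontal distance between jar_short and disc1 below 0.016 m and z of jar_short in the frame of disc1 between -0.003 and 0.009 m) or (horizontal distance between jar_tall and disc1 below 0.016 m and z of jar_tall in the frame of disc1 between -0.003 and 0.009 m and angle between each of jar_tall, jar_short's own z axis and vertical below 0.1 rad and linear speed of each of jar_tall, jar_short below 0.03 m/s and horizontal distance between jar_short and disc0 below 0.016 m and z of jar_short in the frame of disc0 between -0.003 and 0.009 m))); the robot touches nothing.
It fails at once if a jar falls freely into the rack (faster than 0.8 m/s with the fingers off it, a fall of over 30 mm) (((horizontal distance between jar_tall and disc0 below 0.06 m or horizontal distance between jar_tall and disc1 below 0.06 m) and contact force between jar_tall and the fingers below 0.1 N and linear speed of jar_tall above 0.8 m/s) or ((horizontal distance between jar_short and disc0 below 0.06 m or horizontal distance between jar_short and disc1 below 0.06 m) and contact force between jar_short and the fingers below 0.1 N and linear speed of jar_short above 0.8 m/s)).
It fails at once if the brown bottle, the egg timer, the garlic or the tomato is moved by more than 30 mm (distance of any of bottle, timer, garlic, tomato from where it was at the start of the episode above 0.03 m).
It also fails if it takes over 62 s, if anything falls off the work surface, if the arm or the gripper's body presses on something with over 40 N, if the wrist force passes 120 N, or if a joint passes its speed limit or range.

## Working session

There is one attempt and no reset: what is moved stays moved. The work goes in short steps, Python scripts to look and compute and a shell command to move; the robot and the scene stay as the last step left them, time stands still between calls to the robot, and variables do not carry over. Pictures are saved under pics/ and viewed, at most 10 in all, crops included, and the job is handed in when it is done.

```bash
ls; mkdir -p pics; python3 - <<'E'
from station import sensors,cams
import cv2,numpy as np
o=sensors.get_obs();print({k:np.round(v,3).tolist() for k,v in o.items()})
for n in ["scene","side"]:
    im=cams.read_camera(n);cv2.imwrite(f"pics/{n}0.png",im[...,::-1])
    i=cams.camera_info(n);print(n,np.round(i["mtx"],1).tolist(),np.round(i["R"],4).tolist(),np.round(i["t"],1).tolist())
E
```

```text
pics
{'time_s': 0.0, 'joints': [1.369, 0.69, -0.195, 1.566, 0.157, 0.903, -0.215], 'qd': [-0.002, -0.001, -0.0, 0.001, 0.0, -0.0, 0.0], 'joint_torque': [-0.0, -53.961, -1.266, -15.854, 0.009, 0.009, -0.0], 'tool_pos': [145.824, -607.071, 230.472], 'orientation': [-3.118, -0.369, 0.001], 'force': [-0.359, -0.828, -0.338], 'ft_torque': [-0.007, -0.028, -0.005], 'grasp_force': 0.0, 'width': 85.14}
scene [[390.6, 0.0, 277.6], [0.0, 390.6, 210.0], [0.0, 0.0, 1.0]] [[0.8648, -0.5022, 0.0008], [-0.3599, -0.6209, -0.6965], [0.3503, 0.602, -0.7176]] [-522.8, 253.8, 874.8]
side [[421.1, 0.0, 281.8], [0.0, 421.1, 216.2], [0.0, 0.0, 1.0]] [[0.9799, -0.1991, -0.0116], [-0.0941, -0.4101, -0.9072], [0.1759, 0.89, -0.4206]] [-547.4, 145.3, 1191.9]
```

View pics/scene0.png

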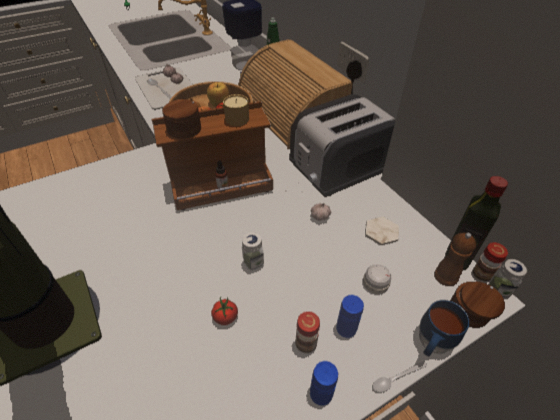

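View pics/side0.png

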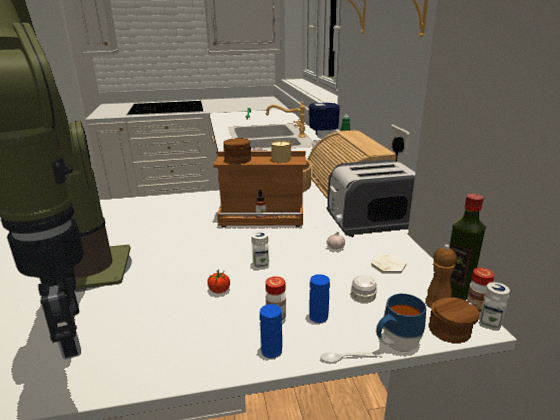

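The scene picture shows the white-capped jar at about (253,250), the red-capped one at (308,331) between two blue lookalikes, and the rack at (218,150) with its bottle in the middle at about (221,178). Next I'll zoom in for accurate pixels.

```bash
python3 - <<'E'
import cv2,numpy as np
a=cv2.imread("pics/scene0.png");b=cv2.imread("pics/side0.png")
f=lambda im,x,y,w,h,s:cv2.resize(im[y:y+h,x:x+w],None,fx=s,fy=s,interpolation=cv2.INTER_CUBIC)
top=np.hstack([f(a,150,95,130,115,3),f(b,205,135,130,115,3)])
bot=np.hstack([f(a,235,225,130,83,3),f(b,225,225,130,83,3)])
cv2.imwrite("pics/crop0.png",np.vstack([top,bot]))
E
```

```text
(no output)
```

View pics/crop0.png

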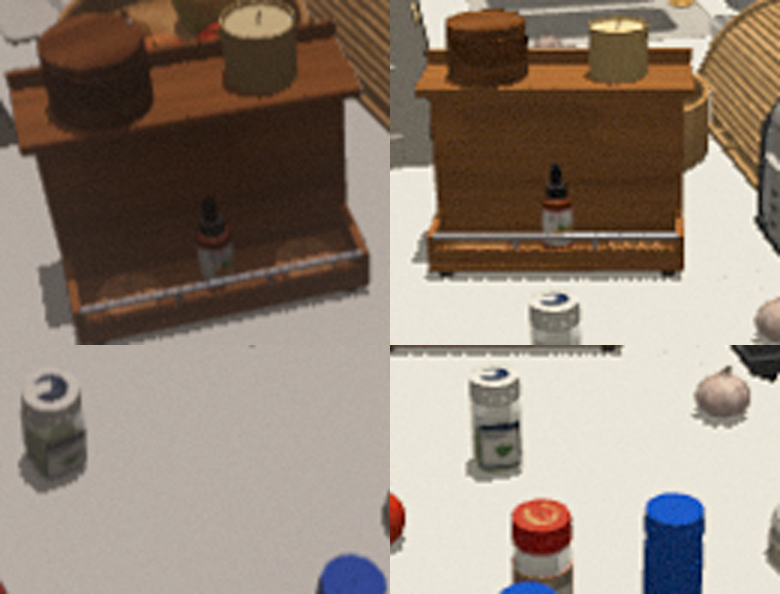

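The crop shows the rack's corners, the rail ends and the cap centres clearly enough to fit, and the two cork discs as faint patches either side of the bottle. I'll fit the rack's planar pose and triangulate the jar tops.

```bash
cat > h.py <<'E'
import numpy as np,json
from station import sensors,cams
from scipy.spatial.transform import Rotation as Ro
def proj(n,X,i=None):
    i=i or cams.camera_info(n);c=np.atleast_2d(X)@np.array(i["R"]).T+np.array(i["t"]);p=c@np.array(i["mtx"]).T
    return p[:,:2]/p[:,2:]
def onz(n,uv,z,i=None):
    i=i or cams.camera_info(n);R=np.array(i["R"]);d=R.T@np.linalg.solve(np.array(i["mtx"]),[uv[0],uv[1],1]);c=-R.T@np.array(i["t"])
    return c+d*(z-c[2])/d[2]
def rack(p,P):
    c,s=np.cos(p[2]),np.sin(p[2]);P=np.atleast_2d(P).astype(float)
    return P@np.array([[c,s,0],[-s,c,0],[0,0,1]])+[p[0],p[1],0]
E
python3 - <<'E'
from h import *
from scipy.optimize import least_squares
P=np.array([[-30,153,195],[-30,-153,195],[-80,143,54],[-80,-143,54]])
S=np.array([[22,152],[360,95],[80,310],[367,255]])/3+[150,95]
D=np.array([[27,92],[313,92],[40,235],[294,235]])/3+[205,135]
f=lambda p:np.r_[(proj("scene",rack(p,P))-S).ravel(),(proj("side",rack(p,P))-D).ravel()]
r=least_squares(f,[300,400,1.5],loss="soft_l1");print(r.x,f(r.x).round(1))
for y in(88,0,-88): 
    q=rack(r.x,[-36,y,23]);print(y,q.round(1),(proj("scene",q)-[150,95])*3)
for nm,a,b,z in(("short",(252,238.3),(260,235),98),("tall",(309,318.5),(275.7,281),106),("tomato",(225,311),(219,283),30),("garlic",(320,212),(336,242),22),("blue1",(352,303),(320,282),106),("blue2",(326,370),(271,313),106)):
    print(nm,onz("scene",a,z).round(1),onz("side",b,z).round(1))
o=sensors.get_obs();print(Ro.from_rotvec(o["orientation"]).as_matrix().round(3))
E
```

```text
[536.74948858 227.13520846   1.33731652] [ 0.1  0.8  1.3  0.4 -2.8 -0.5  0.9 -1.8  0.   1.  -2.1  0.9 -0.6 -1.3
  1.  -1.1]
88 [[442.8 212.5  23. ]] [[129.68436396 290.04900202]]
0 [[528.4 192.1  23. ]] [[218.74650652 272.52045574]]
-88 [[614.  171.8  23. ]] [[305.12482568 255.52011956]]
short [483.2 -88.7  98. ] [479.3 -97.1  98. ]
tall [ 482.4 -333.   106. ] [ 477.3 -338.4  106. ]
tomato [ 358.5 -192.2   30. ] [ 356.1 -203.7   30. ]
garlic [717.2 -40.6  22. ] [715.6 -47.4  22. ]
blue1 [ 576.7 -347.9  106. ] [ 571.6 -363.3  106. ]
blue2 [ 453.1 -432.6  106. ] [ 447.4 -446.8  106. ]
[[ 0.972  0.234 -0.001]
 [ 0.234 -0.972  0.002]
 [-0.    -0.002 -1.   ]]
```

The commands allow only shifts and roll, but the deck forces a slanted approach. So I'll test whether running against a joint limit tilts the tool, starting by raising the arm and rolling the closing axis along the rack.

```bash
python3 -m creep '[[1,[0,0,-40],-10.5],[1,[0,0,-40],-10.5],[1,[0,0,-40],-10.5],[1,[0,0,-40],-10.5],[1,[0,0,-40],-10.5],[1,[0,0,-40],-10.5],[1,[45,40,0],0],[1,[45,40,0],0],[1,[45,40,0],0],[1,[45,40,0],0],[1,[45,40,0],0],[1,[45,40,0],0],[1,[60,5,0],0],[1,[60,5,0],0],[1,[60,5,0],0],[1,[60,5,0],0],[1,[60,5,0],0],[1,[60,5,0],0]]'
python3 - <<'E'
from h import *
o=sensors.get_obs();print(Ro.from_rotvec(o["orientation"]).as_matrix().round(3),o["tool_pos"],o["joints"])
E
```

```text
time_s: 2.35
tool_pos: [555.6, -56.5, 470.9]
orientation: [-2.467, -1.945, 0.002]
force: [0.3, -0.2, -0.4]
width: 85.4
grasp_force: 0.0
[[ 0.234  0.972 -0.001]
 [ 0.972 -0.234 -0.001]
 [-0.001 -0.001 -1.   ]] [555.63721576 -56.52357376 470.91316346] [ 0.38020491  0.44379578 -0.62047888  1.33572869  0.25488798  1.44192978
 -0.46256116]
```

```bash
python3 -m creep '[[1,[50,-20,-35],0],[1,[50,-20,-35],0],[1,[50,-45,-30],0],[1,[50,-55,-30],0],[1,[50,-55,-30],0],[1,[45,-60,-30],0],[1,[45,-60,-30],0],[1,[40,-60,-30],0],[1,[30,-60,-30],0],[1,[20,-60,-30],0],[1,[0,-50,-30],0]]'
python3 - <<'E'
from h import *
o=sensors.get_obs();print(Ro.from_rotvec(o["orientation"]).as_matrix().round(3),o["joints"].round(3))
E
```

```text
time_s: 3.72
tool_pos: [262.5, 378.3, 707.4]
orientation: [2.449, 1.935, -0.051]
force: [-0.2, 1.5, -1.1]
width: 85.6
grasp_force: 0.0
[[ 0.231  0.973 -0.013]
 [ 0.972 -0.231 -0.036]
 [-0.038 -0.005 -0.999]] [-0.974  0.295 -0.178  0.809  0.062  2.079 -1.349]
```

```bash
python3 -m creep '[[1,[0,0,-30],0],[1,[0,0,-30],0],[1,[0,0,-30],0],[1,[0,0,-30],0]]'
python3 - <<'E'
from h import *
o=sensors.get_obs();print(Ro.from_rotvec(o["orientation"]).as_matrix().round(3),o["joints"].round(3))
E
```

```text
time_s: 4.22
tool_pos: [253.7, 364.9, 739.0]
orientation: [2.464, 1.946, 0.042]
force: [0.2, -0.1, -1.3]
width: 85.4
grasp_force: 0.0
[[ 0.231  0.973  0.022]
 [ 0.973 -0.232  0.015]
 [ 0.02   0.018 -1.   ]] [-1.293  0.259  0.397  0.786 -0.104  2.089 -1.196]
```

```bash
python3 -m creep '[[1,[0,0,-60],0],[1,[0,0,-60],0],[1,[0,0,-60],0],[1,[0,0,-60],0]]'
python3 - <<'E'
from h import *
o=sensors.get_obs();print(Ro.from_rotvec(o["orientation"]).as_matrix().round(3),o["joints"].round(3))
E
```

```text
time_s: 4.72
tool_pos: [225.6, 325.4, 803.8]
orientation: [-2.419, -1.912, -0.283]
force: [-0.9, 0.3, 0.4]
width: 85.5
grasp_force: 0.0
[[ 0.221  0.968  0.115]
 [ 0.96  -0.237  0.148]
 [ 0.171  0.077 -0.982]] [-1.567  0.134  0.665  0.755 -0.095  2.089 -1.202]
```

The limit does tilt the tool, now about 11° outward. I'll move to the rack's azimuth, push further, then back down to see whether the tilt stays.

```bash
python3 -m creep '[[1,[0,-50,-30],0],[1,[0,-50,-30],0],[1,[0,-50,-40],0],[1,[0,0,-60],0],[1,[0,0,-60],0],[1,[0,0,-60],0]]'
cat > s.py <<'E'
from h import *
o=sensors.get_obs();M=Ro.from_rotvec(o["orientation"]).as_matrix()
print(M.round(3).tolist(),o["joints"].round(3),"tilt",np.degrees(np.arccos(-M[2,2])).round(1),"az",np.degrees(np.arctan2(M[1,2],M[0,2])).round(1))
E
python3 s.py; python3 -m creep '[[1,[0,0,60],0],[1,[0,0,60],0],[1,[0,0,60],0]]'; python3 s.py
```

```text
time_s: 5.48
tool_pos: [146.6, 317.8, 849.7]
orientation: [-2.343, -1.831, -0.44]
force: [0.5, 0.3, -1.2]
width: 85.1
grasp_force: 0.0
[[0.219, 0.965, 0.145], [0.925, -0.252, 0.283], [0.31, 0.072, -0.948]] [-1.839e+00 -1.000e-03  5.020e-01  7.370e-01  8.700e-02  2.089e+00
 -1.527e+00] tilt 18.5 az 62.9
time_s: 5.85
tool_pos: [172.5, 368.6, 676.7]
orientation: [-2.342, -1.832, -0.439]
force: [0.8, 2.1, -0.1]
width: 85.3
grasp_force: 0.0
[[0.218, 0.965, 0.144], [0.926, -0.251, 0.283], [0.309, 0.072, -0.948]] [-1.879 -0.102  0.486  1.406  0.138  1.515 -1.617] tilt 18.5 az 63.0
```

The tilt persists. I need about 28–30° towards azimuth 77°, so I'll shift to azimuth ~98° and push up again.

```bash
python3 -m creep '[[1,[-12,-54,-8],0],[1,[-12,-54,-8],0],[1,[-12,-54,-8],0],[1,[-12,-54,-8],0],[1,[18,4,-57],0],[1,[18,4,-57],0],[1,[18,4,-57],0],[1,[18,4,-57],0]]'; python3 s.py
```

```text
time_s: 6.85
tool_pos: [-36.8, 390.3, 796.4]
orientation: [-2.389, -1.844, -0.345]
force: [0.8, 1.7, -1.1]
width: 85.2
grasp_force: 0.0
[[0.239, 0.964, 0.115], [0.941, -0.26, 0.219], [0.241, 0.056, -0.969]] [-2.393  0.09   0.576  0.838  0.132  2.037 -2.009] tilt 14.3 az 62.2
```

```bash
python3 -m creep '[[1,[14,3,-58],0],[1,[14,3,-58],0],[1,[14,3,-58],0],[1,[14,3,-58],0]]'; python3 s.py
```

```text
time_s: 7.35
tool_pos: [-33.2, 378.1, 881.8]
orientation: [-2.237, -1.799, -0.632]
force: [-1.0, -0.4, -0.8]
width: 85.3
grasp_force: 0.0
[[0.167, 0.965, 0.201], [0.879, -0.238, 0.413], [0.447, 0.108, -0.888]] [-2.89   0.093  1.041  0.63   0.274  2.089 -1.9  ] tilt 27.4 az 64.1
```

```bash
python3 -m creep '[[1,[27,6,-53],0],[1,[27,6,-53],0]]'; python3 s.py;  python3 -m creep '[[1,[-28,-6,53],0],[1,[-28,-6,53],0],[1,[-28,-6,53],0]]'; python3 s.py
```

```text
time_s: 7.6
tool_pos: [-31.6, 378.0, 905.6]
orientation: [-2.171, -1.801, -0.655]
force: [0.6, 0.4, -0.2]
width: 85.6
grasp_force: 0.0
[[0.137, 0.974, 0.183], [0.863, -0.208, 0.46], [0.486, 0.095, -0.869]] [-2.892  0.187  1.503  0.531 -0.076  2.089 -1.679] tilt 29.7 az 68.3
time_s: 7.98
tool_pos: [-31.5, 450.2, 788.7]
orientation: [-2.241, -1.835, -0.584]
force: [0.2, 1.0, 0.8]
width: 85.3
grasp_force: 0.0
[[0.158, 0.971, 0.182], [0.897, -0.218, 0.384], [0.413, 0.103, -0.905]] [-3.001  0.191  1.501  0.978 -0.02   1.743 -1.747] tilt 25.2 az 64.7
```

```bash
python3 -m creep '[[1,[7,44,8],0],[1,[7,44,8],0],[1,[25,6,-54],0],[1,[25,6,-54],0],[1,[25,6,-54],0]]'; python3 s.py;  python3 -m creep '[[1,[28,6,-53],0],[1,[0,0,0],0]]'; python3 s.py
```

```text
time_s: 8.6
tool_pos: [52.6, 443.3, 879.1]
orientation: [-2.237, -1.795, -0.613]
force: [-0.6, 0.7, 1.4]
width: 85.6
grasp_force: 0.0
[[0.172, 0.967, 0.188], [0.88, -0.237, 0.411], [0.442, 0.095, -0.892]] [-2.215  0.215  1.002  0.511 -0.14   2.037 -1.577] tilt 26.9 az 65.4
time_s: 8.85
tool_pos: [62.8, 465.7, 900.1]
orientation: [-2.208, -1.697, -0.637]
force: [0.2, -0.6, 0.1]
width: 85.1
grasp_force: 0.0
[[0.211, 0.962, 0.171], [0.837, -0.268, 0.476], [0.504, 0.042, -0.862]] [-2.065  0.274  1.147  0.393 -0.412  2.052 -1.56 ] tilt 30.4 az 70.3
```

The tilt is now 30.4° at azimuth 70°, enough with a 5° roll. A small converter gives world displacements in tool axes.

```bash
python3 -m creep '[[1,[0,0,0],4.8],[1,[-28,-2,52],0]]'; cat > w.py <<'E'
import sys
from h import *
o=sensors.get_obs();M=Ro.from_rotvec(o["orientation"]).as_matrix()
np.set_printoptions(suppress=True)
g=o["tool_pos"]-19*M[:,2];print("grasp",g.round(1),"tilt",np.degrees(np.arccos(-M[2,2])).round(1),"az",np.degrees(np.arctan2(M[1,2],M[0,2])).round(1),"y",M[:,1].round(3),"F",o["force"].round(1),"w",o["width"],"gf",o["grasp_force"],"t",o["time_s"])
for a in sys.argv[1:]:  # absolute grasp-point targets, chained
    T=np.array(json.loads(a),float);d=M.T@(T-g);n=int(np.ceil(np.abs(d).max()/55));print(a,"tool",d.round(1),"n",n,(d/n).round(1));g=T
E
python3 s.py; python3 w.py '[130,430,700]' '[420,180,520]' '[480,-160,400]'
```

```text
time_s: 9.1
tool_pos: [60.1, 465.2, 886.2]
orientation: [-2.27, -1.563, -0.62]
force: [-0.6, -0.7, 0.6]
width: 85.5
grasp_force: 0.0
[[0.309, 0.935, 0.172], [0.799, -0.353, 0.487], [0.516, -0.013, -0.857]] [-2.296  0.229  1.256  0.566 -0.301  1.932 -1.663] tilt 31.1 az 70.6
grasp [ 56.8 455.9 902.5] tilt 31.1 az 70.6 y [ 0.935 -0.353 -0.013] F [-0.6 -0.7  0.6] w 85.45238741973796 gf 0.0 t 9.1
[130,430,700] tool [-102.6   80.3  173.4] n 4 [-25.6  20.1  43.3]
[420,180,520] tool [-203.   361.9   82.3] n 7 [-29.   51.7  11.8]
[480,-160,400] tool [-315.   177.8  -52.4] n 6 [-52.5  29.6  -8.7]
```

```bash
python3 -m creep '[[1,[-26,20,43],-1.5],[1,[-26,20,43],0],[1,[-26,20,43],0],[1,[-26,20,43],0]]'; python3 s.py; python3 -m creep '[[1,[-29,52,12],0],[1,[-29,52,12],0],[1,[-29,52,12],0],[1,[-29,52,12],0],[1,[-29,52,12],0],[1,[-29,52,12],0],[1,[-29,52,12],0],[1,[-52,30,-9],0],[1,[-52,30,-9],0],[1,[-52,30,-9],0],[1,[-52,30,-9],0],[1,[-52,30,-9],0],[1,[-52,30,-9],0]]';python3 s.py
```

```text
time_s: 9.6
tool_pos: [99.7, 426.5, 760.5]
orientation: [-2.301, -1.54, -0.559]
force: [1.2, 1.5, -1.0]
width: 85.3
grasp_force: 0.0
[[0.344, 0.928, 0.144], [0.804, -0.371, 0.464], [0.484, -0.044, -0.874]] [-2.815 -0.24   0.811  1.239  0.499  1.642 -2.23 ] tilt 29.1 az 72.7
time_s: 11.22
tool_pos: [377.4, -135.3, 495.5]
orientation: [-2.348, -1.562, -0.561]
force: [0.3, -0.5, -0.6]
width: 85.2
grasp_force: 0.0
[[0.345, 0.923, 0.171], [0.82, -0.385, 0.423], [0.456, -0.006, -0.89]] [-1.419 -0.457  1.506  1.759  0.002  1.277 -0.286] tilt 27.1 az 68.0
```

```bash
python3 w.py '[470,-175,260]'
```

```text
grasp [ 374.1 -143.4  512.4] tilt 27.1 az 68.0 y [ 0.923 -0.385 -0.006] F [ 0.3 -0.5 -0.6] w 85.21574281535497 gf 0.0 t 11.225
[470,-175,260] tool [-107.9  102.2  227.6] n 5 [-21.6  20.4  45.5]
```

```bash
python3 -m creep '[[1,[-22,20,46],0],[1,[-22,20,46],0],[1,[-22,20,46],0],[1,[-22,20,46],0],[1,[-22,20,46],0],[1,[0,0,0],0]]';python3 s.py;python3 - <<'E'
from h import *
import cv2
i=cams.camera_info("wrist");im=cams.read_camera("wrist");cv2.imwrite("pics/wr1.png",im[...,::-1])
json.dump({k:np.array(v).tolist() for k,v in i.items()},open("wr1.json","w"))
for X in([482,-92,98],[482,-92,0],[528,192,54]):print(proj("wrist",X,i))
E
python3 w.py
```

```text
time_s: 11.98
tool_pos: [358.2, -88.1, 354.5]
orientation: [-2.478, -1.597, -0.593]
force: [-0.0, -1.0, -0.0]
width: 85.2
grasp_force: 0.0
[[0.361, 0.898, 0.253], [0.845, -0.43, 0.319], [0.395, 0.098, -0.914]] [-1.465 -0.457  1.506  2.228  0.168  0.706 -0.45 ] tilt 24.0 az 51.6
[[341.73729802 218.49528154]]
[[325.23901336 224.42066463]]
[[282.91856806  59.79313205]]
grasp [355. -95. 373.] tilt 24.1 az 51.2 y [ 0.896 -0.432  0.1  ] F [0.8 0.  0.1] w 85.4714405527289 gf 0.0 t 12.025
```

View pics/wr1.png

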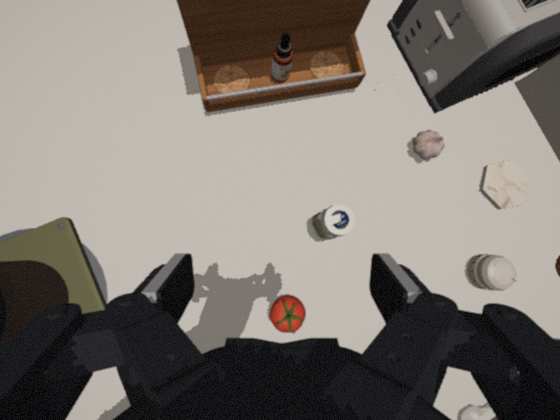

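The wrist picture shows the cork discs at about (231,78) and (327,66), and the short jar's cap at (340,218), as predicted. Joints 2 and 3 are sitting on their limits, so I'll move outward to relax them.

```bash
python3 - <<'E'
from h import *
i=json.load(open("wr1.json"))
for n,uv,z in(("d+",(231.5,78),23),("d-",(327,66),23),("short",(340.5,218),98),("tomato",(288,313),30),("garlic",(428,145),25),("railL",(209,100),54),("railR",(361,74),54)):print(n,onz("wrist",uv,z,i).round(1))
p=[536.7,227.1,1.3373]
for y in(143,-143):print(rack(p,[-80,y,54]))
E
python3 w.py '[620,-120,400]'
```

```text
d+ [439.9 212.5  23. ]
d- [611.1 168.8  23. ]
short [480.7 -90.6  98. ]
tomato [ 355.9 -191.5   30. ]
garlic [714.6 -42.6  25. ]
railL [384.5 172.5  54. ]
railR [643.7 117.1  54. ]
[[379.07010898 182.35832529  54.        ]]
[[657.30903037 116.18353687  54.        ]]
grasp [355. -95. 373.] tilt 24.1 az 51.2 y [ 0.896 -0.432  0.1  ] F [0.8 0.  0.1] w 85.4714405527289 gf 0.0 t 12.025
[620,-120,400] tool [ 85.6 251.   35.2] n 5 [17.1 50.2  7. ]
```

```bash
python3 -m creep '[[1,[17,50,7],0],[1,[17,50,7],0],[1,[17,50,7],0],[1,[17,50,7],0],[1,[17,50,7],0],[1,[0,0,0],0]]';python3 s.py; python3 w.py
```

```text
time_s: 12.78
tool_pos: [505.0, -64.1, 476.2]
orientation: [-2.578, -1.609, -0.673]
force: [-0.4, 0.2, -0.1]
width: 85.5
grasp_force: 0.0
[[0.372, 0.862, 0.343], [0.85, -0.465, 0.248], [0.373, 0.199, -0.906]] [-1.763 -0.457  1.507  1.805  0.326  0.971 -0.755] tilt 25.0 az 35.8
grasp [498.4 -68.9 493.4] tilt 25.0 az 35.8 y [ 0.862 -0.465  0.199] F [-0.4  0.2 -0.1] w 85.52280998338397 gf 0.0 t 12.775
```

```bash
python3 w.py '[430,300,560]' '[120,600,560]' '[-50,700,500]'
```

```text
grasp [498.4 -68.9 493.4] tilt 25.0 az 35.8 y [ 0.862 -0.465  0.199] F [-0.4  0.2 -0.1] w 85.52280998338397 gf 0.0 t 12.775
[430,300,560] tool [ 312.8 -217.4    7.5] n 6 [ 52.1 -36.2   1.2]
[120,600,560] tool [ 139.5 -407.   -32.1] n 8 [ 17.4 -50.9  -4. ]
[-50,700,500] tool [  -0.7 -205.1   20.8] n 4 [ -0.2 -51.3   5.2]
```

```bash
python3 -m creep '[[1,[52,-36,1],0],[1,[52,-36,1],0],[1,[52,-36,1],0],[1,[52,-36,1],0],[1,[52,-36,1],0],[1,[52,-36,1],0],[1,[17,-51,-4],0],[1,[17,-51,-4],0],[1,[17,-51,-4],0],[1,[17,-51,-4],0],[1,[17,-51,-4],0],[1,[17,-51,-4],0],[1,[17,-51,-4],0],[1,[17,-51,-4],0]]';python3 s.py; python3 w.py '[20,850,500]'
```

```text
time_s: 14.52
tool_pos: [135.7, 495.3, 560.1]
orientation: [-2.531, -1.588, -0.693]
force: [-1.2, -1.3, 2.4]
width: 85.4
grasp_force: 0.0
[[0.363, 0.87, 0.334], [0.836, -0.462, 0.295], [0.411, 0.173, -0.895]] [-2.634  0.217  1.324  1.648  0.065  1.061 -1.827] tilt 26.5 az 41.4
grasp [129.4 489.7 577.1] tilt 26.5 az 41.4 y [ 0.87  -0.462  0.173] F [-1.2 -1.3  2.4] w 85.44880665212362 gf 0.0 t 14.525
[20,850,500] tool [ 230.  -274.9  138.6] n 5 [ 46.  -55.   27.7]
```

```bash
python3 -m creep '[[1,[46,-55,28],0],[1,[46,-55,28],0],[1,[46,-55,28],0],[1,[46,-55,28],0],[1,[46,-55,28],0],[1,[0,0,0],0]]';python3 s.py; python3 w.py '[20,1000,450]'
```

```text
time_s: 15.28
tool_pos: [44.6, 791.5, 490.1]
orientation: [-2.532, -1.599, -0.692]
force: [-0.0, 0.6, 0.2]
width: 85.6
grasp_force: 0.0
[[0.358, 0.872, 0.335], [0.841, -0.457, 0.29], [0.406, 0.178, -0.896]] [-2.042  0.794  0.938  0.917 -0.341  1.293 -1.814] tilt 26.3 az 40.9
grasp [ 38.2 786.  507.1] tilt 26.3 az 40.9 y [ 0.872 -0.457  0.178] F [-0.   0.6  0.2] w 85.58631734243664 gf 0.0 t 15.275
[20,1000,450] tool [ 150.3 -123.9  107.1] n 3 [ 50.1 -41.3  35.7]
```

```bash
python3 -m creep '[[1,[45,-48,30],0],[1,[45,-48,30],0],[1,[45,-48,30],0],[1,[0,0,0],0]]';python3 s.py; python3 w.py '[-100,1100,500]'
```

```text
time_s: 15.78
tool_pos: [22.6, 916.1, 443.1]
orientation: [-2.526, -1.568, -0.71]
force: [0.6, 0.0, 0.2]
width: 85.4
grasp_force: 0.0
[[0.367, 0.866, 0.34], [0.827, -0.471, 0.308], [0.427, 0.168, -0.889]] [-1.774  1.112  0.924  0.146 -0.502  1.628 -2.028] tilt 27.3 az 42.2
grasp [ 16.1 910.3 460. ] tilt 27.3 az 42.2 y [ 0.866 -0.471  0.168] F [0.6 0.  0.2] w 85.39369588078188 gf 0.0 t 15.775
[-100,1100,500] tool [ 131.3 -183.2  -16.5] n 4 [ 32.8 -45.8  -4.1]
```

```bash
python3 -m creep '[[1,[33,-46,-4],0],[1,[33,-46,-4],0],[1,[33,-46,-4],0]]';python3 s.py; python3 w.py '[-100,1100,500]'
```

```text
time_s: 16.15
tool_pos: [-58.9, 951.9, 442.5]
orientation: [-2.392, -1.538, -0.775]
force: [-0.5, -0.4, 0.2]
width: 85.1
grasp_force: 0.0
[[0.324, 0.89, 0.322], [0.788, -0.442, 0.428], [0.523, 0.115, -0.844]] [-1.862  1.139  1.009  0.135 -0.562  1.521 -2.105] tilt 32.4 az 53.1
grasp [-65.  943.7 458.5] tilt 32.4 az 53.1 y [ 0.89  -0.442  0.115] F [-0.5 -0.4  0.2] w 85.12012497488274 gf 0.0 t 16.15
[-100,1100,500] tool [133.5 -95.4  20.7] n 3 [ 44.5 -31.8   6.9]
```

```bash
python3 w.py '[-300,920,450]'; python3 -m creep '[[1,[-24,-54,-13],0],[1,[-24,-54,-13],0],[1,[-24,-54,-13],0],[1,[-24,-54,-13],0],[1,[20,-40,-15],0]]';python3 s.py; python3 w.py
```

```text
grasp [-65.  943.7 458.5] tilt 32.4 az 53.1 y [ 0.89  -0.442  0.115] F [-0.5 -0.4  0.2] w 85.12012497488274 gf 0.0 t 16.15
[-300,920,450] tool [ -99.3 -199.6  -78.6] n 4 [-24.8 -49.9 -19.7]
time_s: 16.77
tool_pos: [-307.4, 906.6, 398.3]
orientation: [-2.319, -1.528, -0.778]
force: [-0.2, -0.1, 0.6]
width: 85.6
grasp_force: 0.0
[[0.305, 0.907, 0.292], [0.769, -0.415, 0.486], [0.562, 0.077, -0.824]] [-2.155  1.202  1.039  0.135 -0.5    1.521 -2.374] tilt 34.5 az 59.0
grasp [-312.9  897.4  413.9] tilt 34.5 az 59.0 y [ 0.907 -0.415  0.077] F [-0.2 -0.1  0.6] w 85.58990711475691 gf 0.0 t 16.775
```

```bash
python3 -m creep '[[1,[31,-34,18],0],[1,[31,-34,18],0]]';python3 s.py; python3 w.py '[-150,750,450]' '[150,550,480]' '[420,330,480]'
```

```text
time_s: 17.02
tool_pos: [-302.0, 942.7, 379.1]
orientation: [-2.258, -1.502, -0.786]
force: [0.6, -0.2, -1.0]
width: 86.0
grasp_force: 0.0
[[0.297, 0.917, 0.268], [0.742, -0.398, 0.539], [0.6, 0.039, -0.799]] [-2.13   1.233  1.024  0.136 -0.492  1.418 -2.377] tilt 37.0 az 63.6
grasp [-307.   932.5  394.2] tilt 37.0 az 63.6 y [ 0.917 -0.398  0.039] F [ 0.6 -0.2 -1. ] w 85.9546714352154 gf 0.0 t 17.025
[-150,750,450] tool [ -55.4  218.7 -100.8] n 4 [-13.8  54.7 -25.2]
[150,550,480] tool [-41.3 355.7 -51.4] n 7 [-5.9 50.8 -7.3]
[420,330,480] tool [-83.1 335.  -46.3] n 7 [-11.9  47.9  -6.6]
```

```bash
python3 w.py '[-150,800,450]' '[150,700,500]' '[450,500,500]' | tail -3;  python3 -m creep '[[1,[-4,45,-28],0],[1,[-4,45,-28],0],[1,[-4,45,-28],0],[1,[-4,45,-28],0],[1,[8,45,-2],0],[1,[8,45,-2],0],[1,[8,45,-2],0],[1,[8,45,-2],0],[1,[8,45,-2],0],[1,[8,45,-2],0],[1,[8,45,-2],0]]';python3 s.py; python3 w.py '[400,500,500]' '[600,200,480]' '[600,-150,400]'
```

```text
[-150,800,450] tool [-18.2 198.8 -73.9] n 4 [ -4.6  49.7 -18.5]
[150,700,500] tool [ 44.9 316.7 -13.5] n 6 [ 7.5 52.8 -2.3]
[450,500,500] tool [-59.4 354.6 -27.5] n 7 [-8.5 50.7 -3.9]
time_s: 18.4
tool_pos: [110.3, 732.1, 514.6]
orientation: [-2.257, -1.499, -0.786]
force: [0.2, 0.5, -0.9]
width: 85.1
grasp_force: 0.0
[[0.298, 0.916, 0.268], [0.741, -0.399, 0.54], [0.602, 0.037, -0.798]] [-2.146  0.532  0.977  1.456 -0.405  0.741 -1.571] tilt 37.1 az 63.7
grasp [105.2 721.8 529.7] tilt 37.1 az 63.7 y [ 0.916 -0.399  0.037] F [ 0.2  0.5 -0.9] w 85.12646610906307 gf 0.0 t 18.4
[400,500,500] tool [-94.3 357.5 -17.3] n 7 [-13.5  51.1  -2.5]
[600,200,480] tool [-174.6  302.2  -92.6] n 6 [-29.1  50.4 -15.4]
[600,-150,400] tool [-307.4  136.7 -125.3] n 6 [-51.2  22.8 -20.9]
```

```bash
python3 -m creep '[[1,[-13,51,-2],1],[1,[-13,51,-2],1],[1,[-13,51,-2],1],[1,[-13,51,-2],0],[1,[-13,51,-2],0],[1,[-13,51,-2],0],[1,[-13,51,-2],0],[1,[-29,50,-15],0],[1,[-29,50,-15],0],[1,[-29,50,-15],0],[1,[-29,50,-15],0],[1,[-29,50,-15],0],[1,[-29,50,-15],0]]';python3 s.py; python3 w.py  '[620,-150,400]'
```

```text
time_s: 20.02
tool_pos: [583.3, 199.7, 445.2]
orientation: [-2.288, -1.436, -0.774]
force: [0.3, 1.3, 0.9]
width: 85.4
grasp_force: 0.0
[[0.344, 0.899, 0.27], [0.72, -0.438, 0.538], [0.602, 0.009, -0.798]] [-0.472  0.374  0.503  1.746 -0.956  0.964  0.059] tilt 37.0 az 63.4
grasp [578.1 189.4 460.4] tilt 37.0 az 63.4 y [ 0.899 -0.438  0.009] F [0.3 1.3 0.9] w 85.41020770942748 gf 0.0 t 20.025
[620,-150,400] tool [-266.4  185.6 -123.3] n 5 [-53.3  37.1 -24.7]
```

Joints are healthy and the 37° tilt is kept. Next is the standoff before the short jar.

```bash
python3 w.py '[560,-100,380]' '[446,-161,180]';python3 -m creep '[[1,[-53,31,-15],0],[1,[-53,31,-15],0],[1,[-53,31,-15],0],[1,[-53,31,-15],0]]'; python3 s.py; python3 w.py '[446,-161,180]'
```

```text
grasp [578.1 189.4 460.4] tilt 37.0 az 63.4 y [ 0.899 -0.438  0.009] F [0.3 1.3 0.9] w 85.41020770942748 gf 0.0 t 20.025
[560,-100,380] tool [-263.1  109.6  -96.6] n 5 [-52.6  21.9 -19.3]
[446,-161,180] tool [-203.6  -77.7   96. ] n 4 [-50.9 -19.4  24. ]
time_s: 20.52
tool_pos: [604.2, -37.2, 366.8]
orientation: [-2.29, -1.437, -0.773]
force: [2.6, 0.3, -0.2]
width: 85.1
grasp_force: 0.0
[[0.344, 0.899, 0.27], [0.721, -0.438, 0.537], [0.601, 0.01, -0.799]] [ 0.075  0.544  0.401  1.7   -0.968  1.144  0.494] tilt 37.0 az 63.3
grasp [599.1 -47.4 382. ] tilt 37.0 az 63.3 y [ 0.899 -0.438  0.01 ] F [ 2.6  0.3 -0.2] w 85.06285519849398 gf 0.0 t 20.525
[446,-161,180] tool [-256.1  -89.9   59. ] n 5 [-51.2 -18.   11.8]
```

```bash
python3 -m creep '[[1,[-51,-18,12],0],[1,[-51,-18,12],0],[1,[-51,-18,12],0],[1,[-51,-18,12],0],[1,[-51,-18,12],0],[1,[0,0,0],0]]'; python3 s.py; python3 - <<'E'
from h import *
import cv2
i=cams.camera_info("wrist");im=cams.read_camera("wrist");cv2.imwrite("pics/wr2.png",im[...,::-1])
json.dump({k:np.array(v).tolist() for k,v in i.items()},open("wr2.json","w"))
for X in([481,-91,98],[481,-91,0],[440,212.5,23],[611,169,23]):print(proj("wrist",X,i))
E
python3 w.py '[481,-91,68]'
```

```text
time_s: 21.28
tool_pos: [448.0, -150.3, 162.4]
orientation: [-2.297, -1.426, -0.766]
force: [1.3, 1.1, 0.1]
width: 85.7
grasp_force: 0.0
[[0.354, 0.896, 0.268], [0.718, -0.444, 0.536], [0.599, 0.003, -0.801]] [ 0.716  0.749 -0.11   2.092 -0.986  0.686  1.069] tilt 36.8 az 63.4
[[285.29537914 193.06997222]]
[[284.03242554 229.17118397]]
[[158.65983715  47.45198412]]
[[284.19946846  28.71439078]]
grasp [ 445.1 -158.7  179.2] tilt 36.9 az 63.4 y [ 0.897 -0.441  0.006] F [-0.3  0.6  0.3] w 85.36344310473356 gf 0.0 t 21.325
[481,-91,68] tool [ -5.5   1.7 134.9] n 3 [-1.8  0.6 45. ]
```

View pics/wr2.png

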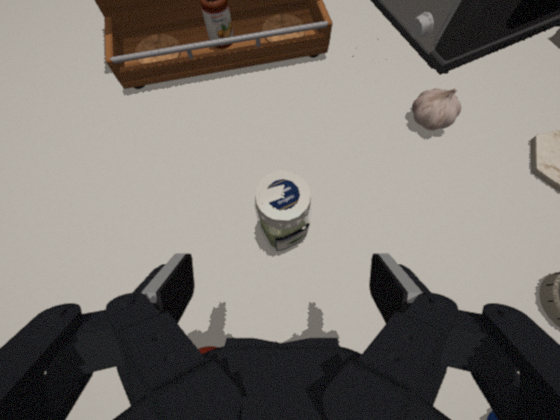

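The cap centre is at (284,196), within 2 mm of the prediction, and the discs also match. Advancing and gripping.

```bash
python3 -m creep '[[1,[-1,0.5,35],0],[1,[-1,0.5,35],0],[1,[-1,0.5,30],0],[1,[-1,0,20],0],[1,[-1,0,14],0],[1,[0,0,0],0],[0.4,[0,0,0],0],[0.4,[0,0,0],0],[0.4,[0,0,0],0],[0.4,[0,0,0],0]]' 40; python3 w.py '[481,-91,110]'
```

```text
time_s: 22.58
tool_pos: [487.0, -78.6, 55.1]
orientation: [-2.288, -1.436, -0.772]
force: [-1.3, -2.3, 6.6]
width: 49.4
grasp_force: 40.7
grasp [481.9 -88.8  70.3] tilt 37.0 az 63.5 y [ 0.899 -0.437  0.008] F [-1.3 -2.3  6.6] w 49.35703888323206 gf 40.731284958310425 t 22.575
[481,-91,110] tool [ 22.    0.5 -33.1] n 1 [ 22.    0.5 -33.1]
```

Gripped at width 49. Next, the waypoints over the rail to the far disc.

```bash
python3 -m creep '[[0.4,[12,0,-16],0],[0.4,[24,0,-32],0],[0.4,[24,0,-32],0],[0.4,[0,0,0],0]]'; python3 w.py '[588,78,150]' '[606.5,151,133]'
```

```text
time_s: 23.08
tool_pos: [487.1, -79.0, 156.4]
orientation: [-2.291, -1.44, -0.773]
force: [0.0, 0.2, -2.2]
width: 49.4
grasp_force: 42.0
grasp [481.9 -89.2 171.6] tilt 36.9 az 63.2 y [ 0.899 -0.437  0.012] F [ 0.   0.2 -2.2] w 49.390511210836294 gf 41.991324461996555 t 23.075
[588,78,150] tool [144.3  22.1 135.5] n 3 [48.1  7.4 45.2]
[606.5,151,133] tool [ 48.9 -15.5  57.7] n 2 [24.5 -7.7 28.8]
```

```bash
python3 -m creep '[[0.4,[24,4,23],0],[0.4,[36,5,34],0],[0.4,[36,5,34],0],[0.4,[30,5,28],0],[0.4,[18,3,16],0],[0.4,[0,0,0],0]]'; python3 s.py; python3 w.py '[605,145,134]' '[609,160.5,131]' '[611,168,95]'; python3 - <<'E'
from h import *
import cv2
i=cams.camera_info("wrist");a=cams.read_camera("wrist");b=cams.read_camera("scene")
cv2.imwrite("pics/p1.png",np.hstack([cv2.resize(a[...,::-1],(440,330)),cv2.resize(b[60:240,140:380,::-1],(440,330))])[:, :800])
for X in([440,212.5,23],[611,169,23]):print(proj("wrist",X,i)*440/560)
E
```

```text
time_s: 23.82
tool_pos: [591.5, 90.3, 132.1]
orientation: [-2.285, -1.436, -0.769]
force: [-0.6, -1.2, -2.3]
width: 49.4
grasp_force: 42.0
[[0.345, 0.9, 0.265], [0.72, -0.435, 0.54], [0.602, 0.005, -0.799]] [ 0.459  0.893 -0.629  2.016 -0.965  0.148  0.59 ] tilt 37.0 az 63.8
grasp [586.4  80.  147.3] tilt 37.0 az 63.8 y [ 0.9   -0.435  0.005] F [-0.6 -1.2 -2.3] w 49.395458338233915 gf 41.98363526025787 t 23.825
[605,145,134] tool [ 45.2 -11.6  50.7] n 1 [ 45.2 -11.6  50.7]
[609,160.5,131] tool [10.7 -3.2 11.8] n 1 [10.7 -3.2 11.8]
[611,168,95] tool [-15.6  -1.6  33.3] n 1 [-15.6  -1.6  33.3]
[[ 60.64650671 185.69457217]]
[[207.39022718 158.5545897 ]]
```

View pics/p1.png

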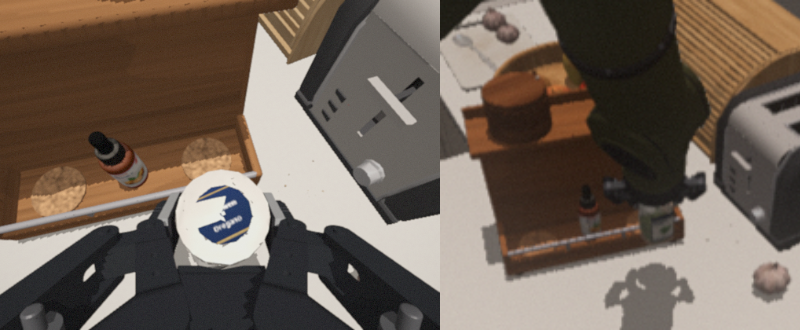

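Wrist view (left half, scaled): discs at about (59,191) and (207,160), jar held upright by the fingers. I'll refine the disc positions from these pixels.

```bash
python3 - <<'E'
from h import *
i=cams.camera_info("wrist")
for uv in((59.5,191),(207,160)):print(onz("wrist",np.array(uv)*560/440,23,i))
E
python3 -m creep '[[0.4,[15,-4,17],0],[0.4,[15,-4,17],0],[0.4,[15,-4,17],0],[0.4,[0,0,0],0]]'; python3 s.py; python3 w.py '[609,160.5,131]' '[611,168,95]'
```

```text
[437.5079768  203.31465932  23.        ]
[609.2518428  163.56710102  23.        ]
time_s: 24.42
tool_pos: [609.8, 155.5, 119.5]
orientation: [-2.285, -1.436, -0.769]
force: [-0.3, 0.8, -1.9]
width: 49.3
grasp_force: 42.1
[[0.345, 0.901, 0.265], [0.72, -0.435, 0.541], [0.602, 0.004, -0.798]] [ 0.358  0.94  -0.683  1.985 -1.     0.043  0.544] tilt 37.0 az 63.9
grasp [604.8 145.2 134.7] tilt 37.0 az 63.9 y [ 0.901 -0.435  0.004] F [-0.3  0.8 -1.9] w 49.25994386995131 gf 42.05855085281655 t 24.425
[609,160.5,131] tool [10.3 -2.9 12.3] n 1 [10.3 -2.9 12.3]
[611,168,95] tool [-15.6  -1.6  33.3] n 1 [-15.6  -1.6  33.3]
```

```bash
python3 -m creep '[[0.4,[10,-3,12],0],[0.4,[0,0,0],0]]'; python3 s.py; python3 w.py '[608.5,160.5,132]' '[610,166,95]'
```

```text
time_s: 24.68
tool_pos: [616.4, 168.5, 117.3]
orientation: [-2.286, -1.436, -0.765]
force: [-0.6, 0.3, -1.6]
width: 49.5
grasp_force: 42.1
[[0.346, 0.901, 0.264], [0.721, -0.435, 0.54], [0.601, 0.003, -0.8]] [ 0.324  0.944 -0.67   1.966 -1.     0.043  0.523] tilt 36.9 az 64.0
grasp [611.4 158.2 132.5] tilt 36.9 az 64.0 y [ 0.901 -0.435  0.003] F [-0.6  0.3 -1.6] w 49.53892618355021 gf 42.08593230228871 t 24.675
[608.5,160.5,132] tool [ 0.3 -3.6  0.9] n 1 [ 0.3 -3.6  0.9]
[610,166,95] tool [-17.7  -1.2  32.9] n 1 [-17.7  -1.2  32.9]
```

```bash
python3 -m creep '[[0.4,[-4,-3,9],0],[0.4,[-5,-1,9],0],[0.4,[0,0,0],0]]'; python3 s.py; python3 w.py '[610,166,95]'
```

```text
time_s: 25.05
tool_pos: [619.1, 169.3, 99.7]
orientation: [-2.283, -1.437, -0.749]
force: [-0.5, 0.1, -1.4]
width: 49.6
grasp_force: 42.1
[[0.35, 0.902, 0.252], [0.723, -0.431, 0.54], [0.596, -0.007, -0.803]] [ 0.315  0.976 -0.658  1.949 -1.     0.043  0.537] tilt 36.6 az 65.0
grasp [614.3 159.1 115. ] tilt 36.6 az 65.0 y [ 0.902 -0.431 -0.007] F [-0.5  0.1 -1.4] w 49.61854579473305 gf 42.06681999145076 t 25.05
[610,166,95] tool [-8.4 -6.8 18.7] n 1 [-8.4 -6.8 18.7]
```

```bash
python3 -m creep '[[0.4,[-3,-7,8],0],[0.4,[-2,-4,6],0],[0.4,[0,0,0],0]]'; python3 s.py; python3 w.py '[610,166,94]'
```

```text
time_s: 25.42
tool_pos: [617.0, 176.3, 90.7]
orientation: [-2.275, -1.441, -0.733]
force: [-0.0, -0.2, -1.1]
width: 49.5
grasp_force: 42.1
[[0.349, 0.906, 0.238], [0.726, -0.422, 0.543], [0.593, -0.017, -0.805]] [ 0.301  0.991 -0.653  1.943 -1.     0.043  0.538] tilt 36.4 az 66.3
grasp [612.5 166.  106. ] tilt 36.4 az 66.3 y [ 0.906 -0.422 -0.017] F [-0.  -0.2 -1.1] w 49.53621965835732 gf 42.069786849897355 t 25.425
[610,166,94] tool [-8.  -2.   9.1] n 1 [-8.  -2.   9.1]
```

```bash
python3 -m creep '[[0.4,[-4,-2,5],0],[0.4,[-3,-2,4],0],[0.4,[0,0,0],0]]'; python3 w.py '[610,166,93]'; python3 - <<'E'
from h import *
import cv2
i=cams.camera_info("wrist");a=cams.read_camera("wrist");b=cams.read_camera("side");c=cams.read_camera("scene")
cv2.imwrite("pics/p2.png",np.hstack([cv2.resize(a[...,::-1],(400,300)),cv2.resize(b[140:245,205:345,::-1],(400,300))]))
E
```

```text
time_s: 25.8
tool_pos: [616.8, 175.7, 81.5]
orientation: [-2.273, -1.442, -0.724]
force: [-0.8, 0.9, 0.0]
width: 49.5
grasp_force: 42.1
grasp [612.4 165.3  96.8] tilt 36.2 az 67.0 y [ 0.908 -0.419 -0.022] F [-0.8  0.9  0. ] w 49.49041182110339 gf 42.07269789883867 t 25.8
[610,166,93] tool [-2.6 -2.4  2.9] n 1 [-2.6 -2.4  2.9]
```

View pics/p2.png

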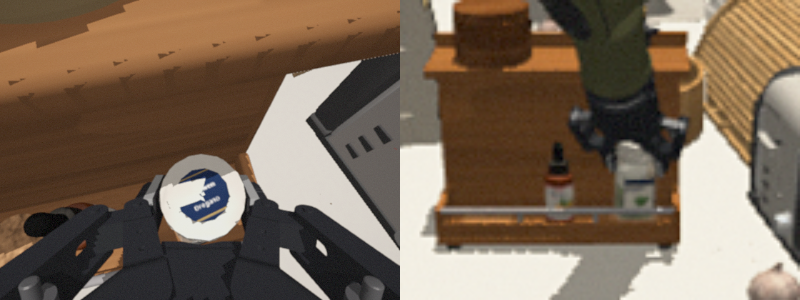

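The jar is behind the rail and over the right-hand disc: in the side crop it stands at (634,185). Lowering the last millimetres to contact.

```bash
python3 -m creep '[[0.4,[-2.5,-2,2.5],0],[0.4,[-1,0,1],0],[0.4,[0,0,0],0]]'; python3 w.py; python3 - <<'E'
from h import *
for X in([610,166,75],[612,165,75]):
    p=proj("side",X);print(p,(p-[205,140])*400/140+[400,0])
E
```

```text
time_s: 26.32
tool_pos: [616.3, 175.9, 78.7]
orientation: [-2.269, -1.444, -0.721]
force: [-1.6, -1.0, 2.5]
width: 49.5
grasp_force: 42.4
grasp [611.9 165.5  94. ] tilt 36.2 az 67.3 y [ 0.909 -0.416 -0.025] F [-1.6 -1.   2.5] w 49.48505153237697 gf 42.360792397521436 t 26.325
[[286.69746936 201.90552814]] [[633.42134104 176.87293755]]
[[287.34187123 201.96612438]] [[635.26248923 177.04606967]]
```

```bash
python3 -m creep '[[0.6,[0,0,0],0],[0.75,[0,0,0],0],[0.8,[0,0,0],0],[0.8,[0,0,0],0],[0.8,[0,0,-15],0],[0.8,[0,0,-35],0],[0.8,[0,0,-40],0],[0.8,[-25,10,-45],0],[0.8,[-25,10,-45],0],[0.8,[0,0,0],0]]';python3 s.py; python3 w.py; python3 - <<'E'
from h import *
import cv2
i=cams.camera_info("wrist");a=cams.read_camera("wrist");b=cams.read_camera("side");c=cams.read_camera("scene")
cv2.imwrite("pics/side3.png",b[...,::-1]);cv2.imwrite("pics/scene3.png",c[...,::-1])
json.dump({k:np.array(v).tolist() for k,v in i.items()},open("wr3.json","w"));cv2.imwrite("pics/wr3.png",a[...,::-1])
cv2.imwrite("pics/p3.png",np.hstack([cv2.resize(a[...,::-1],(400,300)),cv2.resize(b[140:245,205:345,::-1],(400,300))]))
for X in([612,165.5,121],[440,212.5,23],[437.5,203.3,23],[611,169,23]):print(proj("wrist",X,i)*400/560)
E
```

```text
time_s: 27.58
tool_pos: [576.9, 26.5, 195.0]
orientation: [-2.282, -1.44, -0.724]
force: [-0.4, 1.2, -0.6]
width: 68.3
grasp_force: 0.0
[[0.354, 0.905, 0.235], [0.728, -0.425, 0.538], [0.586, -0.02, -0.81]] [ 0.44   0.729 -0.379  1.961 -0.861  0.479  0.499] tilt 35.9 az 66.4
grasp [572.4  16.3 210.4] tilt 35.9 az 66.4 y [ 0.905 -0.425 -0.02 ] F [-0.4  1.2 -0.6] w 68.34021524291511 gf 0.0 t 27.575
[[181.52703098  89.06462117]]
[[ 84.76240631 140.598302  ]]
[[ 84.64105239 145.68592766]]
[[186.17163349 122.36382918]]
```

View pics/p3.png

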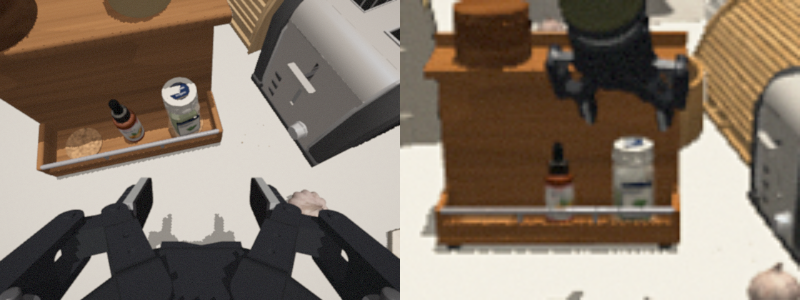

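The short jar stands on its disc, with its cap at (180,91) as predicted, about 2 mm off centre. The left disc at (83,144) gives a centre near (438,206). I'll go to the tall jar and fix the roll on the way.

```bash
python3 w.py '[500,-250,240]' '[454,-394,180]'; python3 -m creep '[[1,[-45,8,0],-2],[1,[-45,8,0],0],[1,[-45,8,0],0],[1,[-45,8,0],0],[1,[-30,8,0],0],[0.9,[0,0,0],0]]';python3 s.py; python3 w.py '[454,-394,180]'
```

```text
grasp [571.2  23.3 209.5] tilt 36.2 az 67.4 y [ 0.909 -0.416 -0.025] F [-0.5  0.7  0.1] w 68.30552581602643 gf 0.0 t 27.725
[500,-250,240] tool [-205.8   48.1 -189.8] n 4 [-51.5  12.  -47.5]
[454,-394,180] tool [-156.3   19.5  -40.5] n 3 [-52.1   6.5 -13.5]
time_s: 28.48
tool_pos: [544.2, -139.6, 67.9]
orientation: [-2.252, -1.483, -0.73]
force: [0.1, 0.7, -0.6]
width: 76.8
grasp_force: 0.0
[[0.321, 0.919, 0.228], [0.741, -0.393, 0.544], [0.589, -0.006, -0.808]] [ 0.722  0.985 -0.35   1.862 -0.728  0.519  0.778] tilt 36.1 az 67.3
grasp [ 539.9 -149.9   83.3] tilt 36.1 az 67.3 y [ 0.919 -0.393 -0.006] F [ 0.1  0.7 -0.6] w 76.80706278898042 gf 0.0 t 28.475
[454,-394,180] tool [-151.5   16.5 -230.4] n 5 [-30.3   3.3 -46.1]
```

```bash
python3 -m creep '[[0.9,[30,0,-42],0],[0.9,[30,0,-42],0],[0.9,[30,0,-42],0]]'; python3 w.py '[500,-290,235]' '[454,-394,182]'
```

```text
time_s: 28.85
tool_pos: [544.7, -136.5, 227.1]
orientation: [-2.244, -1.49, -0.732]
force: [0.5, 0.1, -0.4]
width: 76.9
grasp_force: 0.0
grasp [ 540.4 -146.9  242.5] tilt 36.3 az 67.6 y [ 0.922 -0.387 -0.004] F [ 0.5  0.1 -0.4] w 76.89529562778243 gf 0.0 t 28.85
[500,-290,235] tool [-123.3   18.1  -81.4] n 3 [-41.1   6.  -27.1]
[454,-394,182] tool [-123.    -2.   -24.6] n 3 [-41.   -0.7  -8.2]
```

```bash
python3 -m creep '[[0.9,[-41,6,-27],0],[0.9,[-41,6,-27],0],[0.9,[-41,6,-27],0],[0.9,[-41,-1,-8],0],[0.9,[-41,-1,-8],0],[0.9,[-41,-1,-8],0],[0.9,[0,0,0],0]]';python3 s.py; python3 w.py '[480,-335,82]'; python3 - <<'E'
from h import *
import cv2
i=cams.camera_info("wrist");a=cams.read_camera("wrist");cv2.imwrite("pics/wr4.png",a[...,::-1])
hsv=cv2.cvtColor(a,cv2.COLOR_RGB2HSV);m=((hsv[...,0]<8)|(hsv[...,0]>172))&(hsv[...,1]>130)&(hsv[...,2]>70)
n,l,st,c=cv2.connectedComponentsWithStats(m.astype(np.uint8))
for k in range(1,n):
    if st[k,4]>80:print(st[k],c[k].round(1),onz("wrist",c[k],100,i).round(1))
print(proj("wrist",[480,-335,106],i),proj("wrist",[480,-335,90],i))
E
```

```text
time_s: 29.72
tool_pos: [454.9, -386.5, 162.9]
orientation: [-2.252, -1.484, -0.73]
force: [0.7, -0.1, -0.3]
width: 76.6
grasp_force: 0.0
[[0.32, 0.92, 0.227], [0.741, -0.393, 0.544], [0.59, -0.006, -0.808]] [ 0.99   0.924 -0.15   1.474 -0.482  1.117  0.771] tilt 36.1 az 67.3
grasp [ 450.6 -396.9  178.2] tilt 36.1 az 67.3 y [ 0.92  -0.393 -0.006] F [ 0.7 -0.1 -0.3] w 76.60235026193935 gf 0.0 t 29.725
[480,-335,82] tool [ -1.4   3.3 118.1] n 3 [-0.5  1.1 39.4]
[ 105  136   56   48 1498] [136.7 163.6] [ 378.2 -252.   100. ]
[105 140  15  15  88] [112.4 148. ] [ 362.3 -228.4  100. ]
[ 255  180   55   59 2050] [281.5 209.3] [ 474.9 -338.7  100. ]
[[285.68169072 200.11377623]] [[285.54545759 207.47729782]]
```

View pics/wr4.png

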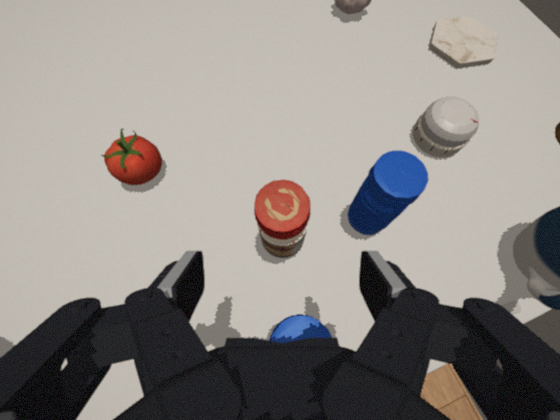

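The red cap is at (282,207), so the jar is near (476.5,-339). Blue jars stand at the right and behind, so I'll approach with a smaller opening and grip high.

```bash
python3 w.py '[476.5,-338.5,82]' | tail -1; python3 -m creep '[[0.75,[0,0,0],0],[0.75,[-1.5,0,22],0],[0.75,[-1.5,0,28],0],[0.75,[-1,0,28],0],[0.75,[0,0,20],0],[0.75,[0,0,15],0],[0.75,[0,0,0],0]]' 40; python3 w.py '[476.5,-338.5,82]'
```

```text
[476.5,-338.5,82] tool [ -8.3   0.7 114.8] n 3 [-2.8  0.2 38.3]
time_s: 30.65
tool_pos: [481.1, -325.2, 70.4]
orientation: [-2.247, -1.488, -0.732]
force: [-0.4, -0.3, -0.9]
width: 64.3
grasp_force: 0.0
grasp [ 476.8 -335.6   85.8] tilt 36.3 az 67.5 y [ 0.921 -0.389 -0.005] F [-0.4 -0.3 -0.9] w 64.28440630168038 gf 0.0 t 30.65
[476.5,-338.5,82] tool [-4.5  0.9  1.4] n 1 [-4.5  0.9  1.4]
```

```bash
python3 -m creep '[[0.75,[-4.5,1,1.5],0],[0.4,[0,0,0],0],[0.4,[0,0,0],0],[0.4,[0,0,0],0],[0.4,[0,0,0],0]]' 40; python3 w.py; python3 -m creep '[[0.4,[12,0,-16],0],[0.4,[24,0,-33],0],[0.4,[24,0,-33],0],[0.4,[0,0,0],0]]'; python3 s.py; python3 w.py '[470,-100,185]' '[414,112,170]'
```

```text
time_s: 31.28
tool_pos: [480.3, -330.8, 66.8]
orientation: [-2.252, -1.487, -0.731]
force: [-0.6, -1.5, 4.5]
width: 43.1
grasp_force: 40.7
grasp [ 475.9 -341.2   82.1] tilt 36.1 az 67.2 y [ 0.92  -0.392 -0.003] F [-0.6 -1.5  4.5] w 43.122307419013396 gf 40.68105827551335 t 31.275
time_s: 31.78
tool_pos: [482.6, -330.9, 172.0]
orientation: [-2.253, -1.493, -0.735]
force: [0.3, -0.2, -1.0]
width: 43.3
grasp_force: 40.9
[[0.314, 0.921, 0.232], [0.745, -0.391, 0.541], [0.588, 0.003, -0.809]] [ 0.923  0.877 -0.176  1.574 -0.523  1.023  0.742] tilt 36.0 az 66.8
grasp [ 478.2 -341.2  187.3] tilt 36.0 az 66.8 y [ 0.921 -0.391  0.003] F [ 0.3 -0.2 -1. ] w 43.316260658336574 gf 40.94559681136161 t 31.775
[470,-100,185] tool [ 175.8 -101.8  130.4] n 4 [ 43.9 -25.4  32.6]
[414,112,170] tool [ 131.5 -134.4  113.8] n 3 [ 43.8 -44.8  37.9]
```

```bash
python3 - <<'E'
from h import *
import cv2
i=cams.camera_info("wrist");a=cams.read_camera("wrist");cv2.imwrite("pics/wr5.png",a[...,::-1])
hsv=cv2.cvtColor(a,cv2.COLOR_RGB2HSV);m=((hsv[...,0]<8)|(hsv[...,0]>172))&(hsv[...,1]>130)&(hsv[...,2]>70)
n,l,st,c=cv2.connectedComponentsWithStats(m.astype(np.uint8))
for k in range(1,n):
    if st[k,4]>80:print(st[k],c[k].round(1))
o=sensors.get_obs();M=Ro.from_rotvec(o["orientation"]).as_matrix();g=o["tool_pos"]-19*M[:,2]
# cap ring outline predicted if jar axis through grasp point, upright
t=np.linspace(0,6.28,60)
for z in(24,4):
    p=proj("wrist",g+np.c_[22*np.cos(t),22*np.sin(t),0*t+z],i);print(z,p.min(0),p.max(0))
E
```

```text
[  92  188   60   50 1575] [126.6 216.6]
[ 92 192  16  20 126] [ 99.5 202.4]
[ 227  205  110  113 7660] [281.  260.2]
24 [223.77766216 215.91706145] [333.556317   326.60431584]
4 [231.5687087  229.41380062] [326.33458263 325.70707232]
```

The red cap fills the grip at (281,260), so the jar is held, sitting about 4 mm forward of the grasp point. Carrying it to the left disc.

```bash
python3 -m creep '[[0.4,[25,-15,19],0],[0.4,[42,-25,31],0],[0.4,[44,-25,33],0],[0.4,[44,-25,33],0],[0.4,[42,-36,34],0],[0.4,[40,-40,34],0],[0.4,[26,-26,22],0],[0.4,[0,0,0],0]]'; python3 s.py; python3 w.py '[414,111,162]' '[431.5,183.5,144]' '[433.5,192,142]' '[436,202,108]'
```

```text
time_s: 32.83
tool_pos: [437.1, 45.7, 163.5]
orientation: [-2.234, -1.49, -0.718]
force: [1.1, -0.6, -1.4]
width: 42.9
grasp_force: 42.0
[[0.314, 0.925, 0.212], [0.742, -0.379, 0.553], [0.592, -0.016, -0.806]] [ 0.75   0.82  -0.844  2.339 -1.001  0.044  0.747] tilt 36.3 az 69.0
grasp [433.1  35.2 178.8] tilt 36.3 az 69.0 y [ 0.925 -0.379 -0.016] F [ 1.1 -0.6 -1.4] w 42.88296733640497 gf 41.99479336850345 t 32.825
[414,111,162] tool [ 40.3 -46.1  51.5] n 1 [ 40.3 -46.1  51.5]
[431.5,183.5,144] tool [ 48.7 -11.   58.3] n 2 [24.3 -5.5 29.1]
[433.5,192,142] tool [ 5.8 -1.3  6.7] n 1 [ 5.8 -1.3  6.7]
[436,202,108] tool [-11.9  -0.9  33.5] n 1 [-11.9  -0.9  33.5]
```

```bash
python3 -m creep '[[0.4,[14,-16,17],-0.5],[0.4,[14,-16,17],-0.5],[0.4,[14,-16,17],-0.5],[0.4,[0,0,0],0]]'; python3 s.py; python3 w.py '[414,111,162]'  '[431.5,183.5,146]'
```

```text
time_s: 33.33
tool_pos: [439.3, 98.8, 173.1]
orientation: [-2.2, -1.528, -0.672]
force: [0.3, 0.2, -0.7]
width: 43.1
grasp_force: 42.0
[[0.295, 0.94, 0.168], [0.76, -0.338, 0.555], [0.579, -0.036, -0.814]] [ 0.611  0.786 -0.837  2.328 -1.001  0.043  0.643] tilt 35.5 az 73.1
grasp [436.1  88.2 188.6] tilt 35.5 az 73.1 y [ 0.94  -0.338 -0.036] F [ 0.3  0.2 -0.7] w 43.13258116861079 gf 41.999547304585576 t 33.325
[414,111,162] tool [ -4.6 -27.5  30.6] n 1 [ -4.6 -27.5  30.6]
[431.5,183.5,146] tool [51.  -7.5 56.2] n 2 [25.5 -3.7 28.1]
```

```bash
python3 -m creep '[[0.4,[-2,-14,14],-2],[0.4,[-2,-14,14],-2],[0.4,[-2,-12,12],-2],[0.4,[0,0,0],0]]'; python3 s.py; python3 w.py '[414,111,162]'  '[431.5,183.5,146]'
```

```text
time_s: 33.83
tool_pos: [425.0, 111.5, 161.5]
orientation: [-2.105, -1.655, -0.652]
force: [-0.3, 0.1, -0.8]
width: 43.2
grasp_force: 42.0
[[0.197, 0.973, 0.122], [0.795, -0.232, 0.561], [0.574, -0.014, -0.819]] [ 0.571  0.807 -0.82   2.339 -1.001  0.043  0.738] tilt 35.1 az 77.7
grasp [422.7 100.8 177.1] tilt 35.1 az 77.7 y [ 0.973 -0.232 -0.014] F [-0.3  0.1 -0.8] w 43.20950899536119 gf 42.003401052206755 t 33.825
[414,111,162] tool [ -2.3 -10.6  17. ] n 1 [ -2.3 -10.6  17. ]
[431.5,183.5,146] tool [51.9  0.4 55.9] n 2 [25.9  0.2 28. ]
```

```bash
python3 -m creep '[[0.4,[5,-8,14],-1.5],[0.4,[8,-8,16],-1.5],[0.4,[0,0,0],0]]'; python3 s.py; python3 w.py '[422,140,152]'  '[432.5,183.5,146]'
```

```text
time_s: 34.2
tool_pos: [427.4, 135.1, 157.9]
orientation: [-2.051, -1.719, -0.643]
force: [0.2, -0.3, -0.1]
width: 43.2
grasp_force: 42.0
[[0.144, 0.985, 0.098], [0.807, -0.174, 0.564], [0.572, -0.002, -0.82]] [ 0.504  0.813 -0.807  2.322 -1.001  0.043  0.75 ] tilt 34.9 az 80.2
grasp [425.5 124.4 173.5] tilt 34.9 az 80.2 y [ 0.985 -0.174 -0.002] F [ 0.2 -0.3 -0.1] w 43.16590586903338 gf 41.9952394394204 t 34.2
[422,140,152] tool [-0.2 -6.2 26.1] n 1 [-0.2 -6.2 26.1]
[432.5,183.5,146] tool [33.2  2.8 30.5] n 1 [33.2  2.8 30.5]
```

```bash
python3 -m creep '[[0.4,[5,-3,18],-1],[0.4,[6,-3,18],-1],[0.4,[0,0,0],0]]'; python3 s.py; python3 w.py '[427,160,148]'  '[432.5,183.5,146]'
```

```text
time_s: 34.58
tool_pos: [437.5, 157.7, 145.0]
orientation: [-2.013, -1.758, -0.627]
force: [-0.3, -1.0, -0.7]
width: 43.4
grasp_force: 42.0
[[0.111, 0.991, 0.075], [0.815, -0.134, 0.564], [0.569, -0.002, -0.822]] [ 0.43   0.841 -0.777  2.286 -1.001  0.043  0.757] tilt 34.7 az 82.4
grasp [436.1 147.  160.7] tilt 34.7 az 82.4 y [ 0.991 -0.134 -0.002] F [-0.3 -1.  -0.7] w 43.42072174105778 gf 41.99039784260094 t 34.575
[427,160,148] tool [  2.4 -10.7  17.1] n 1 [  2.4 -10.7  17.1]
[432.5,183.5,146] tool [18.6  2.3 15.3] n 1 [18.6  2.3 15.3]
```

```bash
python3 -m creep '[[0.4,[7,-8,12],-0.5],[0.4,[7,-6,12],-0.5],[0.4,[0,0,0],0]]'; python3 s.py; python3 w.py '[432.5,183.5,146]' '[434,191,142]'
```

```text
time_s: 34.95
tool_pos: [436.1, 178.9, 143.2]
orientation: [-1.988, -1.78, -0.61]
force: [0.5, 0.1, -1.9]
width: 43.1
grasp_force: 42.0
[[0.094, 0.994, 0.055], [0.819, -0.108, 0.564], [0.566, -0.008, -0.824]] [ 0.374  0.843 -0.767  2.274 -1.001  0.043  0.736] tilt 34.5 az 84.5
grasp [435.  168.2 158.8] tilt 34.5 az 84.5 y [ 0.994 -0.108 -0.008] F [ 0.5  0.1 -1.9] w 43.11756843634412 gf 42.009023325517774 t 34.95
[432.5,183.5,146] tool [ 5.  -4.1 19.1] n 1 [ 5.  -4.1 19.1]
[434,191,142] tool [4.  0.7 7.6] n 1 [4.  0.7 7.6]
```

```bash
python3 -m creep '[[0.4,[2,-7,13],-0.5],[0.4,[3,-5,12],-0.5],[0.4,[0,0,0],0]]'; python3 s.py; python3 w.py '[434,191,142]' '[437,202,108]'
```

```text
time_s: 35.33
tool_pos: [436.1, 192.8, 134.2]
orientation: [-1.965, -1.799, -0.591]
force: [0.3, -0.4, -1.4]
width: 43.6
grasp_force: 42.0
[[0.077, 0.996, 0.034], [0.822, -0.083, 0.563], [0.563, -0.015, -0.826]] [ 0.331  0.861 -0.751  2.259 -1.001  0.043  0.737] tilt 34.3 az 86.5
grasp [435.5 182.1 149.9] tilt 34.3 az 86.5 y [ 0.996 -0.083 -0.015] F [ 0.3 -0.4 -1.4] w 43.58097434846759 gf 42.003615642897785 t 35.325
[434,191,142] tool [ 2.7 -2.1 11.5] n 1 [ 2.7 -2.1 11.5]
[437,202,108] tool [-9.9  2.6 34.4] n 1 [-9.9  2.6 34.4]
```

```bash
python3 -m creep '[[0.4,[5,-4,8],-1],[0.4,[4,-3,7],-1],[0.4,[0,0,0],0]]'; python3 s.py; python3 w.py '[437,202,108]'
```

```text
time_s: 35.7
tool_pos: [436.0, 206.5, 132.4]
orientation: [-1.931, -1.838, -0.59]
force: [0.3, -0.7, -1.4]
width: 43.1
grasp_force: 42.0
[[0.042, 0.999, 0.023], [0.826, -0.048, 0.562], [0.562, -0.004, -0.827]] [ 0.296  0.864 -0.744  2.248 -1.001  0.043  0.749] tilt 34.2 az 87.6
grasp [435.6 195.9 148.1] tilt 34.2 az 87.6 y [ 0.999 -0.048 -0.004] F [ 0.3 -0.7 -1.4] w 43.09557158687279 gf 42.013079999014735 t 35.7
[437,202,108] tool [-17.4   1.3  36.6] n 1 [-17.4   1.3  36.6]
```

```bash
python3 -m creep '[[0.4,[-8,-2,12],-0.5],[0.4,[-8,-2,12],-0.5],[0.4,[0,0,0],0]]'; python3 s.py; python3 w.py '[437,202,108]'
```

```text
time_s: 36.08
tool_pos: [440.7, 201.8, 109.0]
orientation: [-1.91, -1.853, -0.574]
force: [0.4, -0.0, -0.8]
width: 43.3
grasp_force: 42.0
[[0.028, 1.0, 0.006], [0.828, -0.027, 0.56], [0.56, -0.01, -0.829]] [ 0.291  0.914 -0.717  2.227 -1.001  0.043  0.802] tilt 34.0 az 89.3
grasp [440.6 191.1 124.8] tilt 34.0 az 89.3 y [ 1.    -0.027 -0.01 ] F [ 0.4 -0.  -0.8] w 43.294349465012886 gf 42.003699308261275 t 36.075
[437,202,108] tool [-0.5 -3.7 19.9] n 1 [-0.5 -3.7 19.9]
```

```bash
python3 -m creep '[[0.4,[4,-6,8],-0.5],[0.4,[0,-3,7],-0.5],[0.4,[0,0,0],0]]'; python3 s.py; python3 w.py '[437,202,106]'
```

```text
time_s: 36.45
tool_pos: [438.4, 212.0, 105.6]
orientation: [-1.885, -1.875, -0.567]
force: [0.1, -0.3, -1.3]
width: 43.3
grasp_force: 42.0
[[0.008, 1.0, -0.007], [0.829, -0.003, 0.56], [0.559, -0.01, -0.829]] [ 0.265  0.921 -0.712  2.221 -1.001  0.043  0.808] tilt 34.0 az 90.7
grasp [438.6 201.4 121.3] tilt 34.0 az 90.7 y [ 1.    -0.003 -0.01 ] F [ 0.1 -0.3 -1.3] w 43.26429179290535 gf 42.01318030245602 t 36.45
[437,202,106] tool [-8.1 -1.4 13. ] n 1 [-8.1 -1.4 13. ]
```

```bash
python3 -m creep '[[0.4,[-2,-2,7],-0.5],[0.4,[-2,-2,6],-0.5],[0.4,[0,0,0],0]]'; python3 w.py '[437,202,105]'
```

```text
time_s: 36.83
tool_pos: [439.5, 213.4, 95.9]
orientation: [-1.867, -1.892, -0.561]
force: [0.8, -0.5, -0.4]
width: 43.2
grasp_force: 42.0
grasp [439.8 202.8 111.7] tilt 34.0 az 91.6 y [ 1.     0.016 -0.009] F [ 0.8 -0.5 -0.4] w 43.223510545270734 gf 42.01563340611756 t 36.825
[437,202,105] tool [-4.4 -2.7  5.1] n 1 [-4.4 -2.7  5.1]
```

```bash
python3 -m creep '[[0.4,[-3,-3,4],0],[0.4,[-1,-1,2],0],[0.4,[0,0,0],0]]'; python3 w.py '[437,202,105]'
```

```text
time_s: 37.2
tool_pos: [438.4, 212.1, 91.2]
orientation: [-1.863, -1.892, -0.555]
force: [-0.3, 0.3, -1.6]
width: 43.2
grasp_force: 42.0
grasp [438.8 201.5 107. ] tilt 34.0 az 92.2 y [ 1.     0.019 -0.013] F [-0.3  0.3 -1.6] w 43.21068408353193 gf 42.016203054226935 t 37.2
[437,202,105] tool [-0.7 -1.8  2. ] n 1 [-0.7 -1.8  2. ]
```

```bash
python3 -m creep '[[0.4,[-0.5,-1,1.5],0],[0.4,[-0.5,0,1],0],[0.4,[0,0,0],0]]'; python3 w.py '[437,202,105]'
```

```text
time_s: 37.58
tool_pos: [438.2, 212.7, 90.2]
orientation: [-1.86, -1.892, -0.554]
force: [-0.8, -2.0, 5.5]
width: 43.1
grasp_force: 42.7
grasp [438.7 202.1 105.9] tilt 34.0 az 92.4 y [ 1.     0.021 -0.014] F [-0.8 -2.   5.5] w 43.10552084205809 gf 42.71065398585051 t 37.575
[437,202,105] tool [-0.6 -1.7  0.8] n 1 [-0.6 -1.7  0.8]
```

Contact at Fz 5.5 N, so I'm releasing and backing out along the tool axis.

```bash
python3 -m creep '[[0.55,[0,0,0],0],[0.65,[0,0,0],0],[0.72,[0,0,0],0],[0.75,[0,0,0],0],[0.75,[0,0,0],0],[0.75,[0,0,-8],0],[0.75,[0,0,-12],0],[0.75,[0,0,-15],0],[0.75,[0,0,0],0]]'; python3 w.py
```

```text
time_s: 38.7
tool_pos: [439.9, 192.1, 119.2]
orientation: [-1.864, -1.893, -0.555]
force: [0.0, -0.3, -0.8]
width: 64.4
grasp_force: 0.0
grasp [440.4 181.5 135. ] tilt 33.9 az 92.2 y [ 1.     0.02  -0.012] F [ 0.  -0.3 -0.8] w 64.38379552551831 gf 0.0 t 38.7
```

```bash
python3 -m creep '[[0.75,[0,0,-25],0],[0.75,[0,0,-35],0],[0.75,[0,0,-40],0],[0.75,[-10,0,-45],0],[0.75,[-10,0,-45],0],[0.75,[0,0,0],0]]'; python3 w.py; python3 - <<'E'
from h import *
import cv2
i=cams.camera_info("wrist");a=cams.read_camera("wrist");b=cams.read_camera("side");c=cams.read_camera("scene")
cv2.imwrite("pics/p4.png",np.vstack([np.hstack([cv2.resize(a[...,::-1],(400,300)),cv2.resize(b[140:245,205:345,::-1],(400,300))]),np.hstack([cv2.resize(c[...,::-1],(400,300)),cv2.resize(b[...,::-1],(400,300))])]))
for X in([440,206,129],[440,206,23],[609,164.5,23],[611,164,121]):print((proj("wrist",X,i)*400/560).round(1),((proj("side",X)-[205,140])*400/140+[400,0]).round(1))
E
```

```text
time_s: 39.45
tool_pos: [445.8, 67.7, 266.1]
orientation: [-1.869, -1.893, -0.557]
force: [-0.2, 0.2, -0.4]
width: 64.2
grasp_force: 0.0
grasp [446.1  57.2 281.8] tilt 33.8 az 91.8 y [ 1.     0.016 -0.01 ] F [-0.2  0.2 -0.4] w 64.15488232182555 gf 0.0 t 39.45
[[199.9 110.3]] [[482.9 133.9]]
[[200.7 135.8]] [[488.1 216.6]]
[[285.8 156.2]] [[633.2 217.6]]
[[310.9 138.2]] [[634.4 140.9]]
```

View pics/p4.png

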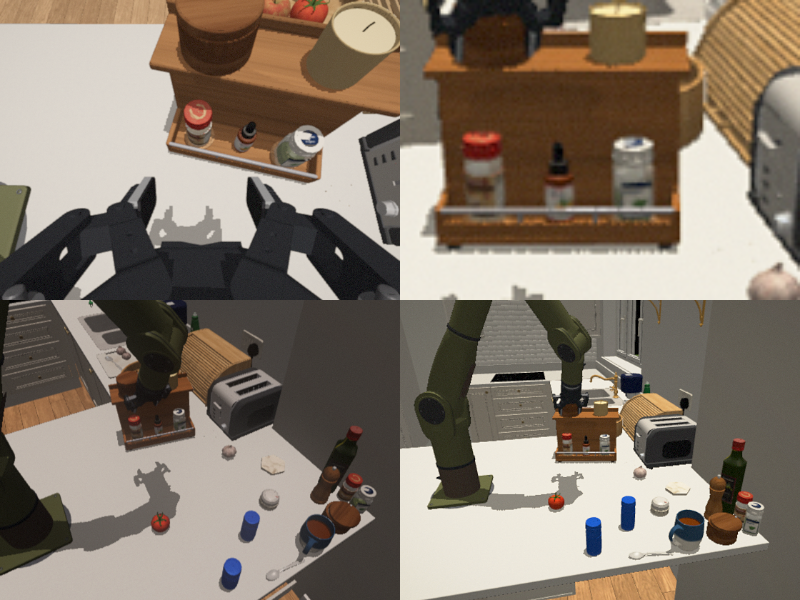

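Both jars stand upright behind the rail with their caps within 2–4 px of prediction (red at (199,108), white at (307,137)). Nothing else has moved and the hand is clear, so I'm handing in.

```bash
python3 -c "
from station import env
print(env.finish_job())"
```

```text
the job is handed in; nothing more can be done
None
```

Job handed in at about 40 s: both jars stand upright and released behind the rail, the white-capped one on the right disc and the red-capped one on the left, each a few millimetres off centre by camera estimate; the bottle and the rest looked unmoved, and no verdict came back.

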